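Empty-cell reading on the fruit moisture meter

TASK

Take the moisture meter's empty-cell reading: pick the hand tamper off its slanted stand, set its flat sole squarely on the sprung plate in the meter's cell, press the plate fully home and level, and hold it there for about two seconds. Then let the plate come back up and put the tamper back on its slanted stand, sole flat on the pad inside the lip, without disturbing the other things on the bench.

Things in the scene. Friction and masses are not known exactly. Their poses are not given: they have to be found in the camera images.
- tamper_mid (a point): Middle of the hand tamper's round black handle, where to grip it: on its axis, 58 mm above the sole; local +z runs from the sole up the handle. The straight handle is 30 mm in diameter from 30 to 82 mm above the sole, with a red band at its foot, and its domed top ends at 93 mm. At the start the axis leans 25 degrees from vertical, towards the robot's left (within 20 degrees or so).
- tamper_sole (a point): Centre of the tamper's flat sole (the underside of its steel foot); local +z points up the handle.
- tamper: The whole hand tamper, about 0.36 kg; origin at the centre of its sole, +z up the handle. Its round steel foot is 60 mm in diameter and 18 mm thick, then tapers in to 27 mm at 30 mm above the sole.
- stand_seat (a point): Centre of the round seat on the slanted stand, on the face of its black rubber pad (74 mm diameter), 45 mm above the table. Local +z is square to the slope, which is tilted 25 degrees and faces up and towards the robot's left; local +x points uphill, y is level. The tamper stands here with its sole flat on the pad.
- stand: The slanted stand: a fixed steel bracket 112 by 100 mm on the table, origin under the seat centre, +x to its high side. A black lip 8 mm high goes round the low (left) side and flanks of the pad, 36 mm from the seat centre, open uphill. The tamper may slide down until its foot rests against the lip, about 6 mm downhill of the seat centre.
- plate_top (a point): Centre of the upper face of the sprung steel plate in the meter's round cell; local +z is square to it. The plate is a disc of 76 mm diameter. At rest it is level, 93 mm above the table and 7 mm below the rim of the cell wall; fully home it is 12 mm lower. It tips on its springs, up to about 11 degrees, if pressed crooked or off-centre.
- plate: The sprung steel plate of the meter's cell, 76 mm diameter, 6 mm thick; origin at the centre of its underside.
- press_travel (a joint): How far the sprung plate is pressed down, m: 0 at rest, 0.012 fully home on its four rigid stops. It takes about 4 N to start it moving and about 12 N to reach the stops; some 15 to 25 N holds it firmly home and levels it.
- meter: The moisture meter: a fixed white box 240 by 190 mm, 60 mm high, with a sloping panel and grey-green display towards the robot's side. Origin on the table under the centre of its round aluminium cell (82 mm inner, 94 mm outer diameter, rim 100 mm above the table).
- dish_center (a point): Bystander: small steel dish of dried dates, 100 mm diameter, 34 mm high; point half-way up.
- sample_jar_center (a point): Bystander: amber jar with white lid, 60 mm diameter, 75 mm high, standing beside the tamper stand; point half-way up.
- cell_cap_center (a point): Bystander: blue dust cap of the cell, 94 mm diameter, 27 mm high with its knob, lying beside the tamper stand; point half-way up.
- scoop_center (a point): Bystander: aluminium sample scoop with red handle, about 170 mm long, lying on the table; point at about its middle.
- brush_center (a point): Bystander: hand brush, 200 mm long, 42 mm wide, 20 mm high, lying on the table; point at about its middle.
- sanitizer_center (a point): Bystander: white bottle, 60 mm diameter, 170 mm high; point half-way up.
- sample_can_center (a point): Bystander: can, 66 mm diameter, 85 mm high; point half-way up.
There are look-alikes about, which are no part of the job. What is shaped like the tamper but pink or purple is not meant.

How it is judged (in metres and radians):
On the way:
1. the tamper presses the plate fully home (within 1.5 mm of its stops) and level (within 2.3 degrees), held 1.2 s (value of joint press_travel above 0.0105 m and angle between plate_top's own z axis and vertical below 0.04 rad and contact force between tamper and plate above 3 N), for 1.2 s.
At the end, for the whole second after the job is handed in: The plate is back up (within 1.5 mm of rest) and the tamper stands still and released on its slanted stand, its sole centre within 15 mm of the seat centre and its axis within 5 degrees of square to the slope (value of joint press_travel below 0.0015 m and distance between tamper_sole and stand_seat below 0.015 m and angle between the z axis of tamper and the z axis of stand_seat, either way round below 0.09 rad and linear speed of tamper below 0.01 m/s and contact force between tamper and the fingers below 0.1 N); the robot touches nothing.
It fails at once if one of the other things on the bench is pushed more than 20 mm from its place (distance of any of dish_center, sample_jar_center, cell_cap_center, scoop_center, brush_center, sanitizer_center, sample_can_center from where it was at the start of the episode above 0.02 m).
It also fails if it takes over 64 s, if anything falls off the work surface, if the arm or the gripper's body presses on something with over 40 N, if the wrist force passes 120 N, or if a joint passes its speed limit or range.

ROBOT

A 6-joint arm with a two-finger parallel gripper is mounted at the origin on the work surface. World frame = base frame: x ahead of the robot, y to its left, z up, the work surface at z = 0. Lengths are in mm, angles in rad, forces in N, time in s.
With the tool pointing down it reaches from about 350 to 950 mm from the base axis. Payload 17.4 kg.
Tool frame: the origin (TCP) lies between the finger pads; the fingertips stand 19 mm ahead of it and the grasp point (between the pads) is the TCP (finger_overhang is the z of the fingertips in the tool frame, in mm); z points along the fingers, y is the direction in which the jaws open and shut (so a half turn about z gives the same grasp; the last joint's range is limited). The gripper opens to 93 mm and grips with 3 to 60 N. Pads are 15 mm wide; open, the fingers measure 128 mm over their backs; the gripper's body (75 mm by 188 mm) begins 65 mm behind the grasp point.
Start: joints at [-1.248, 0.116, 1.442, -0, 1.584, -0.038], TCP at [238.282, -631.549, 237.646] pointing down, gripper open.
Joint ranges: [-2.83, 2.83], [-0.83, 2.19], [0.07, 2.5], [-1.14, 4.28], [0.01, 3], [-2.97, 2.97]. Speed limits (rad/s): [1.89, 1.89, 2.22, 3.14, 3.14, 3.14].

INTERFACE

Orientations are given as a rotation vector (axis times angle).
In Python, from rig import * gives the robot as it stands.
- The arm moves only by the tool play_rows, never from a script. Its argument "rows" is a list of rows, each an object of numbers: "dx", "dy", "dz": the shift along the tool's x, y, z in mm; "spin": the turn about the tool's z in degrees. A call has 1 to 12 rows; each row shifts and turns the commanded pose from where the row before left it, along the tool's axes as they then stand; what a row does not reach is not made up. A row lasts 1/10 s, in which the tool goes at most 50 mm and 8.59 degrees, less where a joint would pass 70% of its speed; a pose out of reach is approached as far as the arm can. A call with a gripper value outside its range is refused whole. "hand" is the gripper command: -1 is shut, 1 is fully open, values between are in proportion, set as the call begins (left out, the last holds). The fingers move at their own pace and stop on an object; "grip_force" is the grip in N (left out, the last holds). Time passes only in rows, so rows that do not move let the fingers close. It gives the time, the measured TCP pose, the force and the opening at its end, in the units of the state.
- get_state(): the state, without advancing time (a new reading comes with each control period).
- grab_frame(name): name is "scene" or "top" or "wrist"; returns a dict with "frame" (420x560x3 uint8, blue, green, red), "K" (3x3 intrinsics, pixels), "D" ([k1, k2, p1, p2, k3] as OpenCV has them; the pictures are not rectified), "extrinsics" (4x4, takes a point from camera to world coordinates). Camera axes: x right, y down, z forward; pixel columns grow to the right and rows downward; lengths in mm; the calibration is good to about 2 mm. A picture is of the moment at which its call begins. There is no depth.
- sign_off(): hands the job in, once; it reports no verdict.
The state is a dict: "time": time; "joints": joint angles; "dq": joint speeds; "joint_efforts": joint torques, N m; "eef_pos": TCP position; "ee_rot": TCP orientation; "ft_force": force on the tool from outside, world axes, zero at the start; "torque": the same for the moment, N m; "opening": finger opening in mm.
Only numpy, scipy, OpenCV 4.12 (cv2) and the standard library are available. Lean on these libraries where they do the work, as an engineer would, in place of code of your own. Each camera call takes 0.05 s, during which the arm holds its last target. There are 200 camera calls.

## Working session

There is one attempt and no reset: what is moved stays moved. The work goes in short steps, Python scripts to look and compute and a tool call to move; the robot and the scene stay as the last step left them, time stands still between calls to the robot, and variables do not carry over. Pictures are saved under pics/ and viewed, about 8 in all and at most 12, crops included, and the job is handed in when it is done.

Besides the shell and the picture viewer there is one more tool, called after ">>>" by a JSON object that holds its "method" and its "body". play_rows: Moves the arm, as the interface text tells. Its arguments: {"type":"object","properties":{"rows":{"type":"array"},"hand":{"type":"number"},"grip_force":{"type":"number"}},"required":["rows"]}

```bash
mkdir -p pics; ls; python3 - <<'E'
from rig import *
import cv2,pickle
d={n:grab_frame(n) for n in("scene","top")}
pickle.dump(d,open('f0.pkl','wb'))
for n in d: cv2.imwrite(f'pics/{n}0.png',d[n]["frame"]); print(n,d[n]["K"],d[n]["D"],d[n]["extrinsics"])
print(get_state())
E
```

```text
pics
scene [[472.21513511   0.         281.66869734]
 [  0.         472.21513511 202.66363075]
 [  0.           0.           1.        ]] [-0.14151136  0.          0.          0.          0.        ] [[ 7.70644204e-01  5.21708090e-01 -3.65961992e-01  1.05820998e+03]
 [ 6.37221918e-01 -6.37585133e-01  4.32935822e-01 -5.37548426e+02]
 [-7.46580468e-03 -5.66838485e-01 -8.23795117e-01  1.16478177e+03]
 [ 0.00000000e+00  0.00000000e+00  0.00000000e+00  1.00000000e+00]]
top [[383.37218554   0.         284.67590527]
 [  0.         383.37218554 210.85317995]
 [  0.           0.           1.        ]] [-0.05647356  0.          0.          0.          0.        ] [[-5.05221044e-03 -9.87385826e-01  1.58252032e-01  4.05540490e+02]
 [-9.99963832e-01  3.90566841e-03 -7.55520203e-03  2.11710862e+00]
 [ 6.84181943e-03 -1.58284479e-01 -9.87369846e-01  1.16657655e+03]
 [ 0.00000000e+00  0.00000000e+00  0.00000000e+00  1.00000000e+00]]
{'time': 0.1, 'joints': array([-1.24778811e+00,  1.16405254e-01,  1.44221560e+00,  1.11515900e-05,
        1.58398980e+00, -3.78120399e-02]), 'dq': array([ 8.09846033e-04, -1.40746881e-03, -7.12320253e-04,  1.98049573e-03,
        8.91871041e-04,  8.66771432e-05]), 'joint_efforts': array([ 3.62009050e-03, -7.22888017e+01, -6.23865652e+01,  7.82436272e-02,
        2.28026952e-02, -6.74503099e-05]), 'eef_pos': array([ 238.23602688, -631.37814507,  236.99044666]), 'ee_rot': array([-3.08961227e+00, -5.63524707e-01,  2.09846067e-04]), 'ft_force': array([-0.2369052 ,  0.34467993,  0.58187186]), 'torque': array([-0.01261662, -0.05711053,  0.02777126]), 'opening': 93.11879180480182}
```

View pics/scene0.png

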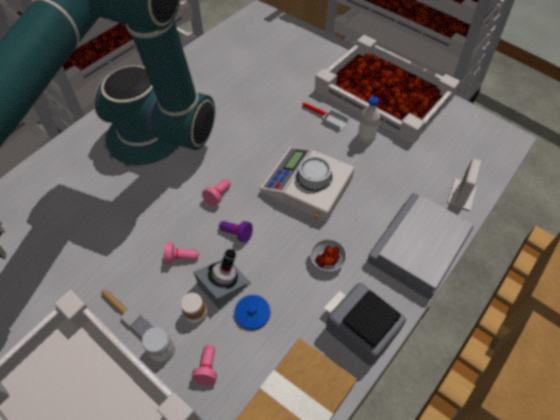

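View pics/top0.png

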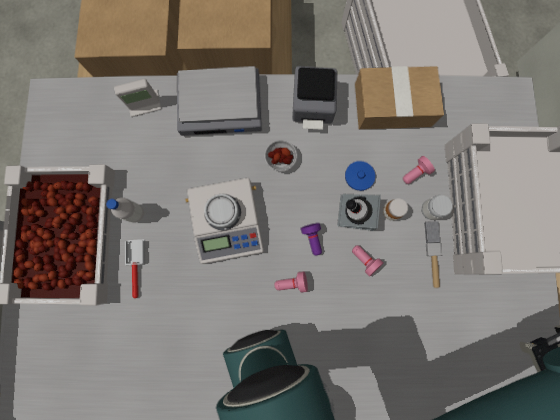

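The scene view has the tamper at about (228,262) on its stand (222,280), with the cell at (315,172). The top view has the tamper at about (357,210), stand (360,212) and cell (221,210). The pink and purple ones are look-alikes. Next I'll zoom in on these spots.

```bash
cat > h.py <<'E'
import numpy as np,cv2
def ray(f,uv):
    p=cv2.undistortPoints(np.array([[uv]],float),f["K"],np.array(f["D"],float))[0,0]
    T=f["extrinsics"]; return T[:3,3],T[:3,:3]@np.array([p[0],p[1],1.])
def plane(f,uv,z):
    o,d=ray(f,uv); return o+d*(z-o[2])/d[2]
def tri(*fu):
    A=np.zeros((3,3));b=np.zeros(3);L=[]
    for f,uv in fu:
        o,d=ray(f,uv); d=d/np.linalg.norm(d); P=np.eye(3)-np.outer(d,d); A+=P;b+=P@o;L.append((o,P))
    x=np.linalg.solve(A,b); return x,[np.linalg.norm(P@(x-o)) for o,P in L]
def proj(f,X):
    T=np.linalg.inv(f["extrinsics"]); r,_=cv2.Rodrigues(T[:3,:3])
    return cv2.projectPoints(np.array([X],float),r,T[:3,3],f["K"],np.array(f["D"],float))[0].reshape(-1,2)
E
python3 - <<'E'
import pickle,cv2,numpy as np
from h import *
d=pickle.load(open('f0.pkl','rb'))
def t(n,u,v):
    return cv2.resize(d[n]["frame"][v:v+60,u:u+80],(400,300),interpolation=cv2.INTER_CUBIC)
im=np.vstack([np.hstack([t("top",320,180),t("top",185,180)]),np.hstack([t("scene",185,240),t("scene",275,142)])])
cv2.imwrite('pics/mos.png',im)
print(plane(d["top"],(221,210),100),plane(d["scene"],(315,170),100))
for n in d:
    f=d[n]["frame"];m=cv2.inRange(cv2.cvtColor(f,cv2.COLOR_BGR2HSV),(100,150,80),(125,255,255))
    k,_,s,c=cv2.connectedComponentsWithStats(m)
    for i in range(1,k):
        if s[i,4]>30: print(n,s[i],c[i],plane(d[n],c[i],15))
E
```

```text
[579.6342655  173.50277901 100.        ] [586.72000398 170.63398489 100.        ]
scene [370  96   8   8  47] [373.44680851  99.91489362] [517.70420828 609.62966687  15.        ]
scene [235 296  35  33 917] [251.85932388 311.97818975] [ 705.40036772 -244.52536359   15.        ]
top [346 162  29  28 658] [359.82218845 175.45744681] [ 700.33715623 -240.25844349   15.        ]
top [107 199  10  10  76] [111.25       203.53947368] [615.02526131 527.09014299  15.        ]
```

View pics/mos.png

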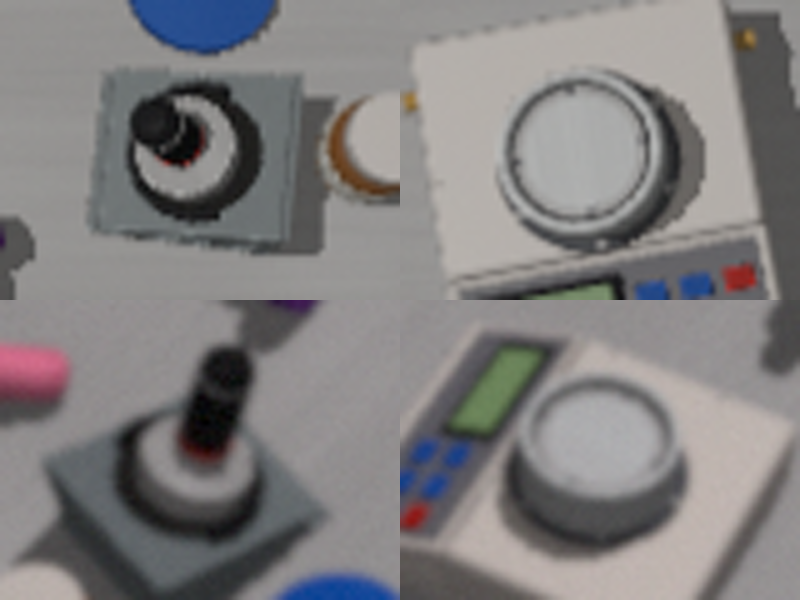

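Mosaic, one tile each (×5):
- **Top, stand:** the stand is nearly aligned with the image, with the pad centre at about (359,210). The handle's dome is at about (351,204.8) and the red foot band near (357,211).
- **Scene, stand:** the dome is at about (230.2,254.4) and the band at about (225.6,270).
- **Cell:** the inner rim centre is at top (221.4,209.8) and scene (315.2,168).

```bash
python3 - <<'E'
import pickle
from h import *
d=pickle.load(open('f0.pkl','rb')); T,S=d["top"],d["scene"]
P={'rim':((221.4,209.8),(315.2,168)),'dome':((351,204.8),(230.2,254.4)),'foot18':((357,209.4),(224.6,271)),'band':((356.4,211),(225.6,269.5)),'cap':((359.8,175.4),(251.9,312))}
for k,(a,b) in P.items():
    x,e=tri((T,a),(S,b)); print(k,x.round(1),np.round(e,1),plane(T,a,x[2]).round(1))
print('pad',plane(T,(359,210),45),plane(T,(221.4,209.8),100),plane(S,(315.2,168),100))
# stand top corners (rough, top view)
for uv in ((341,194.4),(380.4,194.4),(379.4,228.6),(338,226.4)): print(plane(T,uv,45).round(1))
E
```

```text
rim [581.7 174.2 100.7] [2.5 2.5] [580.1 172.3 100.7]
dome [ 591.3 -190.5  114.3] [1.1 1.1] [ 590.6 -191.4  114.3]
foot18 [ 587.9 -217.6   57.9] [1.8 1.8] [ 586.7 -219.1   57.9]
band [ 584.8 -214.2   56.6] [4.2 4.2] [ 582.2 -217.4   56.6]
cap [ 702.8 -242.1    6. ] [0.1 0.1] [ 702.8 -242.1    6. ]
pad [ 586.99826645 -227.5494096    45.        ] [580.20123208 172.38468101 100.        ] [582.70776388 176.86845401 100.        ]
[ 634.5 -175.2   45. ]
[ 634.2 -293.9   45. ]
[ 531.1 -286.3   45. ]
[ 538.2 -163.5   45. ]
```

Two-view points agree with the given geometry. The lean is about 25° at azimuth about 84°, which puts tamper_mid at roughly (589,-200,97) and the cell at roughly (581,174). The tool stays vertical, so I'll set the jaw axis along the stand's level axis, letting the tamper swing upright in the grip.

>>> {"method": "play_rows", "body": {"rows": [{"spin":-8.5},{"spin":-8.5},{"spin":-8.5},{"spin":-8.5},{"spin":-8.5},{"spin":-8.5},{"spin":-8.5},{"spin":-3.5}], "hand": 1}}

```text
$.rows[0]: bad value
```

>>> {"method": "play_rows", "body": {"rows": [{"dx":20,"dy":12},{"dx":40,"dy":26},{"dx":40,"dy":26},{"dx":40,"dy":26},{"dx":40,"dy":26},{"dx":40,"dy":26},{"dx":40,"dy":26},{"dx":40,"dy":26},{"dx":40,"dy":26},{"dx":40,"dy":26},{"dx":40,"dy":26},{"dx":30,"dy":20}]}}

```text
$.rows[0]: bad value
```

>>> {"method": "play_rows", "body": {"rows": [{"dx":12,"dy":6},{},{}]}}

```text
$.rows[0]: bad value
```

```bash
python3 - <<'E'
from rig import *
from h import *
import pickle
from scipy.spatial.transform import Rotation as R
s=get_state(); f=grab_frame("wrist"); pickle.dump((s,f),open('w1.pkl','wb'))
print(s["eef_pos"],R.from_rotvec(s["ee_rot"]).as_matrix().round(3),s["joints"].round(2),s["ft_force"].round(2),s["time"])
print(f["K"],f["D"],f["extrinsics"].round(3))
im=f["frame"]
# predicted axis points
a=np.array([.042,.42,.906]); b=np.array([586.5,-225,44])
print([proj(f,b+h*a)[0].round(1) for h in (0,18,30,58,84)])
cv2.imwrite('pics/w1.png',im)
E
```

```text
[ 238.23602688 -631.37814507  236.99044666] [[ 0.936  0.353 -0.   ]
 [ 0.353 -0.936  0.001]
 [ 0.    -0.001 -1.   ]] [-1.25  0.12  1.44  0.    1.58 -0.04] [-0.24  0.34  0.58] 0.1
[[355.24153191   0.         275.33752761]
 [  0.         355.24153191 209.02199406]
 [  0.           0.           1.        ]] [-0.08827177  0.          0.          0.          0.        ] [[ 3.53000e-01 -9.07000e-01 -2.29000e-01  3.01649e+02]
 [-9.35000e-01 -3.43000e-01 -8.50000e-02 -6.09215e+02]
 [-1.00000e-03  2.45000e-01 -9.70000e-01  3.83000e+02]
 [ 0.00000e+00  0.00000e+00  0.00000e+00  1.00000e+00]]
[array([  69.2, -168.5]), array([  84. , -131.9]), array([102. , -94.3]), array([187.9,  62.1]), array([374.7, 369.9])]
```

View pics/w1.png

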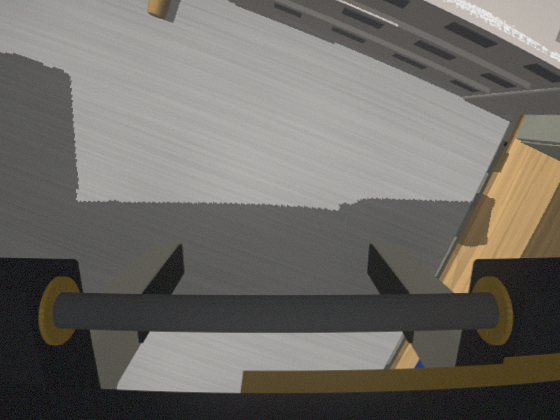

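The moves were refused, so the arm never moved: this wrist view shows only bare table and the open fingers. I'll give every row all four keys.

>>> {"method": "play_rows", "body": {"rows": [{"dx":0,"dy":0,"dz":0,"spin":-8.5},{"dx":0,"dy":0,"dz":0,"spin":-8.5},{"dx":0,"dy":0,"dz":0,"spin":-8.5},{"dx":0,"dy":0,"dz":0,"spin":-8.5},{"dx":0,"dy":0,"dz":0,"spin":-8.5},{"dx":0,"dy":0,"dz":0,"spin":-8.5},{"dx":0,"dy":0,"dz":0,"spin":-8.5},{"dx":0,"dy":0,"dz":0,"spin":-3.5}], "hand": 1}}

```text
time: 0.95
eef_pos: [238.3, -631.5, 237.3]
ee_rot: [-2.334, -2.102, -0.0]
ft_force: [0.0, -0.2, 0.1]
opening: 92.7
```

>>> {"method": "play_rows", "body": {"rows": [{"dx":20,"dy":12,"dz":0,"spin":0},{"dx":40,"dy":26,"dz":0,"spin":0},{"dx":40,"dy":26,"dz":0,"spin":0},{"dx":40,"dy":26,"dz":0,"spin":0},{"dx":40,"dy":26,"dz":0,"spin":0},{"dx":40,"dy":26,"dz":0,"spin":0},{"dx":40,"dy":26,"dz":0,"spin":0},{"dx":40,"dy":26,"dz":0,"spin":0},{"dx":40,"dy":26,"dz":0,"spin":0},{"dx":40,"dy":26,"dz":0,"spin":0},{"dx":40,"dy":26,"dz":0,"spin":0},{"dx":30,"dy":20,"dz":0,"spin":0}]}}

```text
time: 2.15
eef_pos: [579.2, -213.2, 237.6]
ee_rot: [-2.341, -2.095, -0.001]
ft_force: [-0.3, -0.9, -0.1]
opening: 93.0
```

>>> {"method": "play_rows", "body": {"rows": [{"dx":17,"dy":9,"dz":0,"spin":0},{"dx":0,"dy":0,"dz":0,"spin":0},{"dx":0,"dy":0,"dz":0,"spin":0}]}}

```text
time: 2.45
eef_pos: [588.7, -199.9, 237.5]
ee_rot: [-2.34, -2.096, 0.0]
ft_force: [0.7, -0.7, -0.7]
opening: 92.9
```

```bash
python3 - <<'E'
from rig import *
from h import *
import pickle
from scipy.spatial.transform import Rotation as R
s=get_state(); f=grab_frame("wrist"); pickle.dump((s,f),open('w1.pkl','wb'))
print(s["eef_pos"],R.from_rotvec(s["ee_rot"]).as_matrix().round(3),s["joints"].round(2),s["ft_force"].round(2),s["time"])
print(f["extrinsics"].round(3))
im=f["frame"]
a=np.array([.042,.42,.906]); b=np.array([586.5,-225,44])
print([proj(f,b+h*a)[0].round(1) for h in (0,18,30,58,84)])
cv2.imwrite('pics/w2.png',im)
E
```

```text
[ 588.71438961 -199.94504579  237.47929837] [[ 0.11   0.994 -0.   ]
 [ 0.994 -0.11  -0.   ]
 [-0.    -0.    -1.   ]] [-0.37  0.    1.56 -0.    1.58 -0.26] [ 0.74 -0.69 -0.7 ] 2.45
[[ 9.94000e-01 -1.06000e-01 -2.80000e-02  5.96596e+02]
 [-1.10000e-01 -9.64000e-01 -2.42000e-01 -1.34521e+02]
 [-1.00000e-03  2.44000e-01 -9.70000e-01  3.83477e+02]
 [ 0.00000e+00  0.00000e+00  0.00000e+00  1.00000e+00]]
[array([275.6, 214.6]), array([275.5, 211.2]), array([275.4, 208.8]), array([275.3, 202.5]), array([275.1, 195.4])]
```

View pics/w2.png

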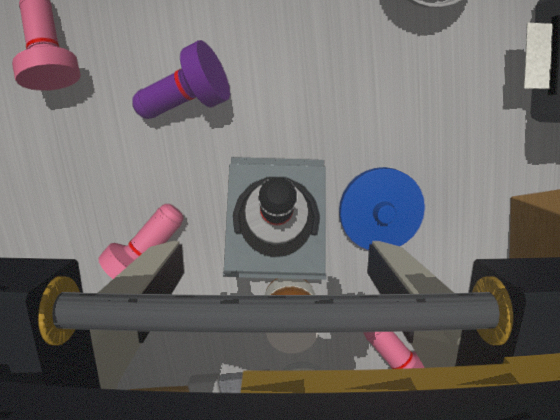

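The wrist view shows the dome at (278,195) and the pad centred near (277,213), within about 2 mm of the prediction, with stand edges parallel to the tool axes. I'll shift 1.5 mm, descend and grip lightly.

>>> {"method": "play_rows", "body": {"rows": [{"dx":0,"dy":1.5,"dz":20,"spin":0},{"dx":0,"dy":0,"dz":25,"spin":0},{"dx":0,"dy":0,"dz":25,"spin":0},{"dx":0,"dy":0,"dz":25,"spin":0},{"dx":0,"dy":0,"dz":20,"spin":0},{"dx":0,"dy":0,"dz":15,"spin":0},{"dx":0,"dy":0,"dz":10,"spin":0},{"dx":0,"dy":0,"dz":0,"spin":0}]}}

```text
time: 3.3
eef_pos: [589.8, -200.9, 96.6]
ee_rot: [-2.34, -2.094, 0.001]
ft_force: [0.2, 0.5, 0.5]
opening: 93.1
```

>>> {"method": "play_rows", "body": {"rows": [{"dx":0,"dy":0,"dz":0,"spin":0},{"dx":0,"dy":0,"dz":0,"spin":0},{"dx":0,"dy":0,"dz":0,"spin":0},{"dx":0,"dy":0,"dz":0,"spin":0},{"dx":0,"dy":0,"dz":0,"spin":0},{"dx":0,"dy":0,"dz":0,"spin":0},{"dx":0,"dy":0,"dz":0,"spin":0},{"dx":0,"dy":0,"dz":0,"spin":0}], "hand": -1, "grip_force": 8}}

```text
time: 4.1
eef_pos: [590.4, -200.7, 97.6]
ee_rot: [-2.341, -2.095, -0.0]
ft_force: [-0.2, -0.0, -0.0]
opening: 33.7
```

>>> {"method": "play_rows", "body": {"rows": [{"dx":0,"dy":0,"dz":0,"spin":0},{"dx":0,"dy":0,"dz":0,"spin":0},{"dx":0,"dy":0,"dz":0,"spin":0},{"dx":0,"dy":0,"dz":0,"spin":0}]}}

```text
time: 4.5
eef_pos: [590.4, -200.7, 97.6]
ee_rot: [-2.34, -2.095, -0.0]
ft_force: [0.2, 1.1, 0.0]
opening: 29.9
```

>>> {"method": "play_rows", "body": {"rows": [{"dx":2,"dy":0,"dz":-4,"spin":0},{"dx":4,"dy":0,"dz":-8,"spin":0},{"dx":4,"dy":0,"dz":-10,"spin":0},{"dx":0,"dy":0,"dz":-15,"spin":0},{"dx":0,"dy":0,"dz":-20,"spin":0},{"dx":0,"dy":0,"dz":-25,"spin":0},{"dx":0,"dy":0,"dz":-20,"spin":0},{"dx":0,"dy":0,"dz":0,"spin":0},{"dx":0,"dy":0,"dz":0,"spin":0},{"dx":0,"dy":0,"dz":0,"spin":0}]}}

```text
time: 5.5
eef_pos: [591.1, -190.6, 198.4]
ee_rot: [-2.34, -2.095, 0.001]
ft_force: [0.1, 0.6, -4.8]
opening: 30.1
```

```bash
cat > look.py <<'E'
from rig import *
from h import *
import sys
s=get_state(); print(s["eef_pos"].round(1),s["ft_force"].round(2),s["opening"],s["time"])
tiles=[]
for n,h in (("scene",60),("wrist",0)):
    f=grab_frame(n); im=f["frame"]
    if n=="scene":
        u,v=proj(f,s["eef_pos"]-[0,0,20])[0].astype(int); u=max(0,min(440,u-60)); v=max(0,min(330,v-45)); print("scene crop",u,v)
        im=im[v:v+90,u:u+120]
    else: im=im[100:400,80:480]
    cv2.imwrite(f'pics/{sys.argv[1]}_{n}.png',f["frame"])
    tiles.append(cv2.resize(im,(400,300),interpolation=cv2.INTER_CUBIC))
cv2.imwrite(f'pics/{sys.argv[1]}.png',np.hstack(tiles))
E
python3 look.py a
```

```text
[ 591.1 -190.6  198.4] [ 0.06  0.64 -4.82] 30.136086905659937 5.5
scene crop 167 196
```

View pics/a.png

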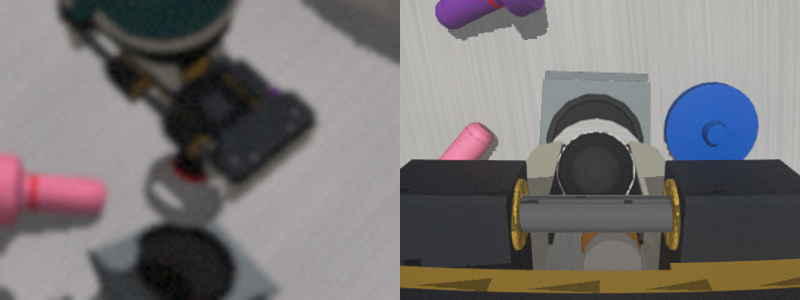

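The tamper is lifted and the empty pad is visible. In the wrist crop the dome is at full-frame (276,268), and the foot's upper edge is at about (277,219). I'll work out the tilt from that edge.

```bash
cat > tilt.py <<'E'
from rig import *
from h import *
from scipy.spatial.transform import Rotation as R
s=get_state(); f=grab_frame("wrist"); c=s["eef_pos"]; Rt=R.from_rotvec(s["ee_rot"]).as_matrix()
print(c.round(1),s["ft_force"].round(2),s["opening"],s["time"])
x,y=Rt[:,0],Rt[:,1]; th=np.linspace(0,2*np.pi,73)
for deg in (0,5,10,15,20,25):   # lean toward +tool x
    t=np.deg2rad(deg); a=np.array([0,0,1])*np.cos(t)+x*np.sin(t); e=np.cross(a,y)
    ring=lambda h,r:np.array([proj(f,c+(h-58)*a+r*(np.cos(q)*e+np.sin(q)*y))[0] for q in th])
    B=ring(18,30);B0=ring(0,30);D=ring(82,15)
    print(deg,'foot top v',B[:,1].min().round(1),B0[:,1].min().round(1),'foot u',B[:,0].min().round(),B[:,0].max().round(),'cap v',D[:,1].min().round(1),D[:,1].max().round(1))
im=f["frame"]; g=im.mean(2)
print('col profile',[(v,int(g[v,270:284].mean())) for v in range(185,300,2)])
E
python3 tilt.py
```

```text
[ 591.2 -190.7  198.4] [ 1.18 -0.03 -3.5 ] 29.583940711589857 5.6
0 foot top v 189.2 183.4 foot u 220.0 329.0 cap v 262.2 333.0
5 foot top v 194.9 191.3 foot u 221.0 328.0 cap v 255.6 330.0
10 foot top v 200.9 199.4 foot u 221.0 328.0 cap v 249.3 326.4
15 foot top v 207.1 207.7 foot u 221.0 328.0 cap v 243.3 322.2
20 foot top v 213.6 216.2 foot u 221.0 328.0 cap v 237.6 317.6
25 foot top v 220.2 224.8 foot u 221.0 328.0 cap v 232.4 312.4
col profile [(185, 146), (187, 145), (189, 145), (191, 146), (193, 128), (195, 64), (197, 67), (199, 64), (201, 50), (203, 61), (205, 60), (207, 59), (209, 60), (211, 59), (213, 59), (215, 58), (217, 60), (219, 146), (221, 180), (223, 177), (225, 179), (227, 183), (229, 181), (231, 170), (233, 59), (235, 47), (237, 49), (239, 50), (241, 50), (243, 48), (245, 50), (247, 56), (249, 58), (251, 59), (253, 58), (255, 59), (257, 60), (259, 60), (261, 61), (263, 60), (265, 61), (267, 62), (269, 62), (271, 61), (273, 61), (275, 61), (277, 59), (279, 59), (281, 58), (283, 56), (285, 57), (287, 56), (289, 54), (291, 53), (293, 45), (295, 64), (297, 74), (299, 84)]
```

The foot's edge at v=219 matches about 24–25° of lean, so 8 N holds it rigid. I'll move towards the meter, stopping where the wrist camera sits over the cell.

>>> {"method": "play_rows", "body": {"rows": [{"dx":0,"dy":0,"dz":-15,"spin":0},{"dx":10,"dy":-2,"dz":-17,"spin":0},{"dx":20,"dy":-3,"dz":0,"spin":0},{"dx":30,"dy":-4,"dz":0,"spin":0},{"dx":35,"dy":-5,"dz":0,"spin":0},{"dx":40,"dy":-5,"dz":0,"spin":0},{"dx":40,"dy":-5,"dz":0,"spin":0},{"dx":40,"dy":-6,"dz":0,"spin":0},{"dx":35,"dy":-5,"dz":0,"spin":0},{"dx":20,"dy":-3,"dz":0,"spin":0},{"dx":11,"dy":-2,"dz":0,"spin":0},{"dx":0,"dy":0,"dz":0,"spin":0}]}}

```text
time: 6.85
eef_pos: [582.7, 94.1, 232.8]
ee_rot: [2.339, 2.097, 0.002]
ft_force: [0.6, -0.2, -3.5]
opening: 29.8
```

```bash
python3 - <<'E'
from rig import *
from h import *
import pickle
s=get_state(); f=grab_frame("wrist"); pickle.dump((s,f),open('w3.pkl','wb'))
print(s["eef_pos"],s["ft_force"].round(2),s["time"])
print(proj(f,(581.5,174,100)),proj(f,(622.5,174,100)))
cv2.imwrite('pics/w3.png',f["frame"])
E
```

```text
[582.66418942  94.08395998 232.82205602] [ 0.61 -0.16 -3.5 ] 6.85
[[261.64133    102.22005383]] [[315.47209468  96.3141624 ]]
```

View pics/w3.png

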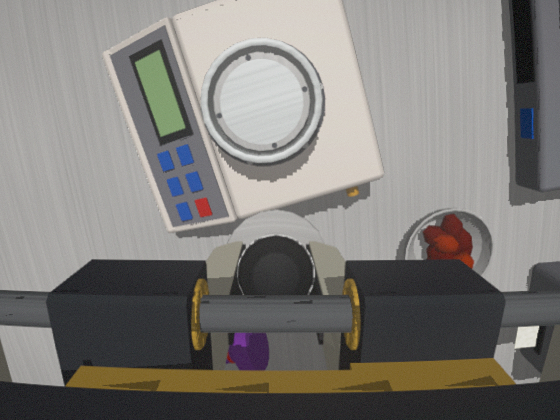

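The wrist view has the cell's outer rim spanning u 201–324 and v 38–164, centre (262.5,101), against a predicted (261.6,102.2). So the cell is at about (582,175). I'll go over it, descend to just above the plate, and loosen the grip so the tamper can swing upright.

>>> {"method": "play_rows", "body": {"rows": [{"dx":15,"dy":-2,"dz":0,"spin":0},{"dx":30,"dy":-3,"dz":0,"spin":0},{"dx":25,"dy":-3,"dz":0,"spin":0},{"dx":10,"dy":-1.5,"dz":5,"spin":0},{"dx":0,"dy":0,"dz":20,"spin":0},{"dx":0,"dy":0,"dz":20,"spin":0},{"dx":0,"dy":0,"dz":15,"spin":0},{"dx":0,"dy":0,"dz":7,"spin":0},{"dx":0,"dy":0,"dz":0,"spin":0}]}}

```text
time: 7.8
eef_pos: [581.9, 173.0, 163.8]
ee_rot: [-2.341, -2.094, 0.002]
ft_force: [0.8, 0.2, -3.5]
opening: 29.7
```

>>> {"method": "play_rows", "body": {"rows": [{"dx":0,"dy":0,"dz":0,"spin":0},{"dx":0,"dy":0,"dz":0,"spin":0},{"dx":0,"dy":0,"dz":0,"spin":0},{"dx":0,"dy":0,"dz":0,"spin":0},{"dx":0,"dy":0,"dz":0,"spin":0}], "grip_force": 5}}

```text
time: 8.3
eef_pos: [582.1, 173.5, 164.9]
ee_rot: [2.341, 2.095, 0.0]
ft_force: [0.3, -0.2, -4.5]
opening: 30.0
```

```bash
python3 tilt.py
```

```text
[582.1 173.5 164.9] [ 0.28 -0.17 -4.45] 30.00192129414329 8.3
0 foot top v 189.2 183.3 foot u 220.0 328.0 cap v 262.2 332.9
5 foot top v 194.9 191.3 foot u 221.0 328.0 cap v 255.6 329.9
10 foot top v 200.8 199.4 foot u 221.0 328.0 cap v 249.3 326.3
15 foot top v 207.1 207.7 foot u 221.0 328.0 cap v 243.3 322.2
20 foot top v 213.5 216.2 foot u 221.0 328.0 cap v 237.6 317.5
25 foot top v 220.2 224.8 foot u 221.0 328.0 cap v 232.4 312.4
col profile [(185, 181), (187, 181), (189, 184), (191, 186), (193, 186), (195, 185), (197, 183), (199, 182), (201, 184), (203, 184), (205, 182), (207, 161), (209, 168), (211, 164), (213, 165), (215, 167), (217, 170), (219, 165), (221, 169), (223, 170), (225, 166), (227, 163), (229, 162), (231, 149), (233, 106), (235, 136), (237, 90), (239, 48), (241, 49), (243, 51), (245, 50), (247, 50), (249, 49), (251, 49), (253, 49), (255, 54), (257, 60), (259, 58), (261, 57), (263, 56), (265, 56), (267, 56), (269, 53), (271, 54), (273, 52), (275, 52), (277, 51), (279, 49), (281, 49), (283, 49), (285, 47), (287, 48), (289, 46), (291, 46), (293, 44), (295, 88), (297, 63), (299, 74)]
```

The lean is down to about 14–15°. I'll loosen a little more.

>>> {"method": "play_rows", "body": {"rows": [{"dx":0,"dy":0,"dz":0,"spin":0},{"dx":0,"dy":0,"dz":0,"spin":0},{"dx":0,"dy":0,"dz":0,"spin":0},{"dx":0,"dy":0,"dz":0,"spin":0},{"dx":0,"dy":0,"dz":0,"spin":0},{"dx":0,"dy":0,"dz":0,"spin":0}], "grip_force": 4}}

```text
time: 8.95
eef_pos: [582.1, 173.5, 164.7]
ee_rot: [2.341, 2.095, -0.0]
ft_force: [0.4, 0.3, -4.9]
opening: 29.8
```

```bash
python3 tilt.py | grep -v foot
```

```text
[582.1 173.5 164.7] [ 0.44  0.27 -4.86] 29.80230084893595 8.95
col profile [(185, 183), (187, 183), (189, 186), (191, 187), (193, 187), (195, 187), (197, 163), (199, 160), (201, 171), (203, 168), (205, 168), (207, 170), (209, 174), (211, 169), (213, 171), (215, 174), (217, 170), (219, 168), (221, 167), (223, 160), (225, 138), (227, 94), (229, 56), (231, 49), (233, 48), (235, 49), (237, 61), (239, 140), (241, 72), (243, 45), (245, 48), (247, 48), (249, 49), (251, 48), (253, 47), (255, 47), (257, 48), (259, 47), (261, 50), (263, 54), (265, 54), (267, 54), (269, 52), (271, 51), (273, 50), (275, 47), (277, 47), (279, 47), (281, 46), (283, 46), (285, 45), (287, 43), (289, 44), (291, 41), (293, 44), (295, 57), (297, 66), (299, 74)]
```

Down to about 7°. Now I'll lower onto the plate with the light grip and let the plate square the sole.

>>> {"method": "play_rows", "body": {"rows": [{"dx":1,"dy":0,"dz":3,"spin":0},{"dx":0,"dy":0,"dz":3,"spin":0},{"dx":0,"dy":0,"dz":3,"spin":0},{"dx":0,"dy":0,"dz":2,"spin":0},{"dx":0,"dy":0,"dz":2,"spin":0},{"dx":0,"dy":0,"dz":2,"spin":0},{"dx":0,"dy":0,"dz":0,"spin":0},{"dx":0,"dy":0,"dz":0,"spin":0}]}}

```text
time: 9.8
eef_pos: [582.3, 174.4, 150.0]
ee_rot: [2.341, 2.095, 0.001]
ft_force: [-0.8, -1.5, 4.0]
opening: 30.4
```

```bash
python3 tilt.py | grep -v foot
```

```text
[582.3 174.4 150. ] [-0.82 -1.49  4.03] 30.42056366285581 9.8
col profile [(185, 211), (187, 206), (189, 206), (191, 210), (193, 212), (195, 204), (197, 139), (199, 172), (201, 170), (203, 169), (205, 171), (207, 174), (209, 173), (211, 170), (213, 174), (215, 172), (217, 171), (219, 168), (221, 167), (223, 155), (225, 127), (227, 87), (229, 52), (231, 52), (233, 51), (235, 50), (237, 47), (239, 81), (241, 140), (243, 57), (245, 47), (247, 48), (249, 47), (251, 48), (253, 48), (255, 48), (257, 47), (259, 46), (261, 47), (263, 50), (265, 54), (267, 54), (269, 52), (271, 51), (273, 51), (275, 48), (277, 49), (279, 47), (281, 46), (283, 45), (285, 45), (287, 44), (289, 43), (291, 43), (293, 41), (295, 88), (297, 65), (299, 74)]
```

>>> {"method": "play_rows", "body": {"rows": [{"dx":0,"dy":0,"dz":0,"spin":0},{"dx":0,"dy":0,"dz":0,"spin":0},{"dx":0,"dy":0,"dz":0,"spin":0},{"dx":0,"dy":0,"dz":2,"spin":0},{"dx":0,"dy":0,"dz":2,"spin":0},{"dx":0,"dy":0,"dz":2,"spin":0},{"dx":0,"dy":0,"dz":2,"spin":0},{"dx":0,"dy":0,"dz":1,"spin":0},{"dx":0,"dy":0,"dz":0,"spin":0},{"dx":0,"dy":0,"dz":0,"spin":0}], "grip_force": 30}}

```text
time: 10.85
eef_pos: [583.6, 174.3, 145.1]
ee_rot: [2.339, 2.093, 0.007]
ft_force: [-7.0, -7.0, 37.4]
opening: 29.9
```

```bash
python3 tilt.py | grep -v foot
```

```text
[583.6 174.3 145.1] [-6.99 -7.   37.43] 29.885296707832623 10.85
col profile [(185, 190), (187, 186), (189, 184), (191, 185), (193, 189), (195, 189), (197, 177), (199, 127), (201, 171), (203, 170), (205, 169), (207, 170), (209, 174), (211, 174), (213, 170), (215, 174), (217, 175), (219, 171), (221, 170), (223, 169), (225, 160), (227, 145), (229, 100), (231, 66), (233, 48), (235, 49), (237, 48), (239, 47), (241, 46), (243, 46), (245, 97), (247, 128), (249, 50), (251, 45), (253, 46), (255, 45), (257, 46), (259, 47), (261, 46), (263, 46), (265, 45), (267, 45), (269, 49), (271, 52), (273, 52), (275, 50), (277, 50), (279, 49), (281, 45), (283, 46), (285, 47), (287, 44), (289, 44), (291, 43), (293, 41), (295, 88), (297, 65), (299, 75)]
```

37 N at TCP z 145 came earlier than expected (139), and with side forces, so I'll look.

```bash
python3 - <<'E'
from rig import *
from h import *
S=grab_frame("scene")["frame"];T=grab_frame("top")["frame"];W=grab_frame("wrist")["frame"]
r=lambda i,w,h:cv2.resize(i,(w,h),interpolation=cv2.INTER_CUBIC)
cv2.imwrite('pics/b.png',np.vstack([np.hstack([r(S[110:200,260:380],400,300),r(T[165:255,160:280],400,300)]),np.hstack([r(W[120:345,125:425],400,300),np.zeros((300,400,3),np.uint8)])]))
E
```

```text
(no output)
```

View pics/b.png

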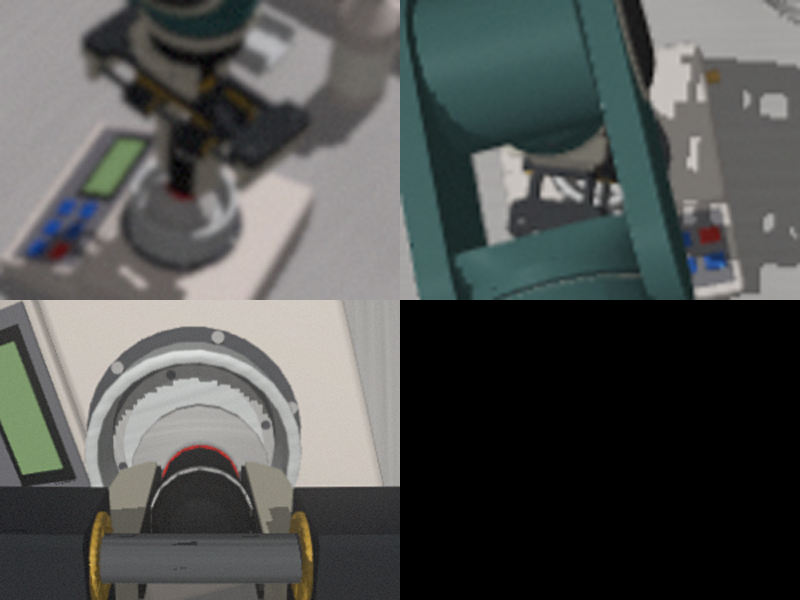

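The wrist view shows the foot well off-centre toward the near side: a wide gap on the far side, and the rear edge apparently on or against the rim. I'll lift clear, then measure tilt and slip together.

>>> {"method": "play_rows", "body": {"rows": [{"dx":0,"dy":0,"dz":-3,"spin":0},{"dx":0,"dy":0,"dz":-5,"spin":0},{"dx":0,"dy":0,"dz":-6,"spin":0},{"dx":0,"dy":0,"dz":-8,"spin":0},{"dx":0,"dy":0,"dz":-6,"spin":0},{"dx":0,"dy":0,"dz":0,"spin":0},{"dx":0,"dy":0,"dz":0,"spin":0}]}}

```text
time: 11.75
eef_pos: [582.0, 174.4, 168.1]
ee_rot: [-2.34, -2.095, 0.001]
ft_force: [-0.1, 0.6, -4.7]
opening: 29.8
```

```bash
python3 - <<'E'
from rig import *
from h import *
import pickle
from scipy.spatial.transform import Rotation as R
s=get_state(); f=grab_frame("wrist"); c=s["eef_pos"]
print(c.round(1),s["ft_force"].round(2),s["time"])
pickle.dump((s,f),open('w4.pkl','wb'))
im=f["frame"]; 
cv2.imwrite('pics/w4.png',cv2.resize(im[120:320,175:375],(600,600),interpolation=cv2.INTER_CUBIC))
E
```

```text
[582.  174.4 168.1] [-0.1   0.55 -4.66] 11.75
```

View pics/w4.png

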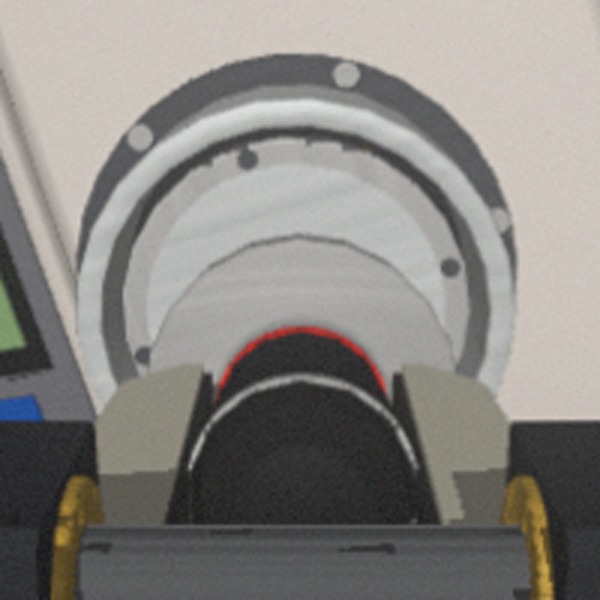

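Lifted clear. The foot's far edge is at full-frame v≈199, the red band's edge at v≈229 and the white ring at the handle's top at v≈245. I'll solve tilt and grip height from these.

```bash
cat > fit.py <<'E'
import pickle
from h import *
from scipy.spatial.transform import Rotation as R
from scipy.optimize import least_squares
def fit(s,f,obs):
    c=s["eef_pos"];Rt=R.from_rotvec(s["ee_rot"]).as_matrix();x,y=Rt[:,0],Rt[:,1];th=np.linspace(0,2*np.pi,60)
    def top(p,h,r):
        t=p[0];a=np.array([0,0,1])*np.cos(t)+x*np.sin(t);e=np.cross(a,y)
        return min(proj(f,c+(h-p[1])*a+r*(np.cos(q)*e+np.sin(q)*y))[0][1] for q in th)
    hr=((18,30),(30,15),(82,15))
    o=least_squares(lambda p:[top(p,h,r)-v for (h,r),v in zip(hr,obs) if v],[.1,58],x_scale=[.1,10])
    t,g=o.x; off=-g*np.sin(t)
    print('tilt deg',np.rad2deg(t).round(1),'grip height',g.round(1),'resid',o.fun.round(1),'sole off toolx',off.round(1),'sole z',(c[2]-g*np.cos(t)).round(1))
if __name__=="__main__":
    fit(*pickle.load(open('w4.pkl','rb')),(199,229,245))
    fit(*pickle.load(open('w4.pkl','rb')),(199,None,245))
    fit(*pickle.load(open('w4.pkl','rb')),(199,229,None))
    fit(*pickle.load(open('w2.pkl','rb')),(219,None,None)) if 0 else None
E
python3 fit.py
```

```text
tilt deg 9.8 grip height 67.1 resid [ 0.7 -0.7  0.2] sole off toolx -11.4 sole z 102.1
tilt deg 9.4 grip height 68.2 resid [-0. -0.] sole off toolx -11.1 sole z 100.8
tilt deg 8.8 grip height 60.4 resid [0. 0.] sole off toolx -9.2 sole z 108.4
```

The tamper leans about 9.5° and has slipped in the grip to about 67 mm. That put the sole roughly 11 mm off-centre, with its rear edge against the rim. I'll centre the sole over the plate, touch down, open so it stands upright by itself, and regrip vertically.

>>> {"method": "play_rows", "body": {"rows": [{"dx":5,"dy":0,"dz":0,"spin":0},{"dx":6,"dy":0,"dz":0,"spin":0},{"dx":0,"dy":0,"dz":2,"spin":0},{"dx":0,"dy":0,"dz":1,"spin":0},{"dx":0,"dy":0,"dz":1,"spin":0},{"dx":0,"dy":0,"dz":1,"spin":0},{"dx":0,"dy":0,"dz":1,"spin":0},{"dx":0,"dy":0,"dz":0,"spin":0},{"dx":0,"dy":0,"dz":0,"spin":0}]}}

```text
time: 12.7
eef_pos: [583.4, 185.3, 162.7]
ee_rot: [2.341, 2.095, 0.0]
ft_force: [0.0, 0.7, -4.3]
opening: 29.5
```

>>> {"method": "play_rows", "body": {"rows": [{"dx":0,"dy":0,"dz":1,"spin":0},{"dx":0,"dy":0,"dz":1,"spin":0},{"dx":0,"dy":0,"dz":1,"spin":0},{"dx":0,"dy":0,"dz":0,"spin":0},{"dx":0,"dy":0,"dz":0,"spin":0}]}}

```text
time: 13.2
eef_pos: [583.4, 185.4, 159.6]
ee_rot: [-2.341, -2.095, 0.0]
ft_force: [-0.1, -0.5, -4.6]
opening: 29.5
```

>>> {"method": "play_rows", "body": {"rows": [{"dx":0,"dy":-1.3,"dz":1,"spin":0},{"dx":0,"dy":0,"dz":1,"spin":0},{"dx":0,"dy":0,"dz":1,"spin":0},{"dx":0,"dy":0,"dz":0,"spin":0},{"dx":0,"dy":0,"dz":0,"spin":0}]}}

```text
time: 13.7
eef_pos: [582.1, 185.6, 156.6]
ee_rot: [-2.341, -2.095, 0.0]
ft_force: [-0.2, 0.6, -3.6]
opening: 29.6
```

>>> {"method": "play_rows", "body": {"rows": [{"dx":0,"dy":0,"dz":1,"spin":0},{"dx":0,"dy":0,"dz":1,"spin":0},{"dx":0,"dy":0,"dz":0,"spin":0},{"dx":0,"dy":0,"dz":0,"spin":0}]}}

```text
time: 14.1
eef_pos: [582.2, 185.6, 154.7]
ee_rot: [-2.341, -2.095, -0.0]
ft_force: [-0.2, 1.4, -1.9]
opening: 29.8
```

Contact begins at about z 155, so the grip height is really about 58–60. I'll release so it settles flat.

>>> {"method": "play_rows", "body": {"rows": [{"dx":0,"dy":0,"dz":0,"spin":0},{"dx":0,"dy":0,"dz":0,"spin":0},{"dx":0,"dy":0,"dz":0,"spin":0},{"dx":0,"dy":0,"dz":0,"spin":0},{"dx":0,"dy":0,"dz":0,"spin":0},{"dx":0,"dy":0,"dz":0,"spin":0}], "hand": 0.1}}

```text
time: 14.7
eef_pos: [582.1, 185.5, 154.7]
ee_rot: [2.341, 2.095, -0.0]
ft_force: [0.1, -0.6, 1.0]
opening: 51.0
```

```bash
cat > look2.py <<'E'
from rig import *
from h import *
import pickle,sys
s=get_state(); f=grab_frame("wrist"); print(s["eef_pos"].round(1),s["ft_force"].round(2),s["opening"],s["time"])
pickle.dump((s,f),open(sys.argv[1]+'.pkl','wb'))
for h,r in ((18,30),(30,15),(82,15)):   # upright tamper at cell centre: ring extents
    P=np.array([proj(f,(582+r*np.cos(t),175+r*np.sin(t),93+h))[0] for t in np.linspace(0,6.28,60)])
    print(h,P.min(0).round(),P.max(0).round())
cv2.imwrite(f'pics/{sys.argv[1]}.png',cv2.resize(f["frame"][120:320,175:375],(600,600),interpolation=cv2.INTER_CUBIC))
E
python3 look2.py w5
```

```text
[582.1 185.5 154.7] [ 0.12 -0.61  1.03] 51.013008467324745 14.7
18 [224. 207.] [329. 305.]
30 [248. 240.] [304. 291.]
82 [239. 284.] [314. 350.]
```

View pics/w5.png

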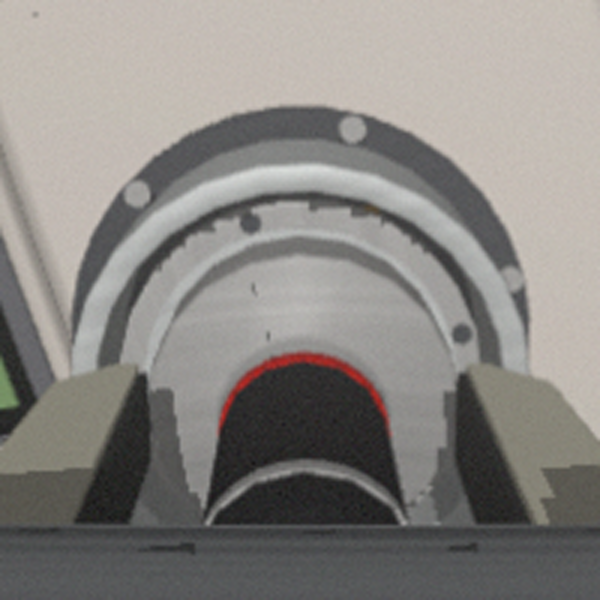

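The tamper stands upright: foot at u 224–328 with its far edge at v≈205, against 224–329 and 207 predicted for dead centre. I'll regrip at mid height and close firmly.

>>> {"method": "play_rows", "body": {"rows": [{"dx":-5,"dy":0.6,"dz":1,"spin":0},{"dx":-5,"dy":0.5,"dz":2,"spin":0},{"dx":0,"dy":0,"dz":0.5,"spin":0},{"dx":0,"dy":0,"dz":0,"spin":0}]}}

```text
time: 15.15
eef_pos: [582.1, 175.2, 151.0]
ee_rot: [-2.341, -2.095, 0.0]
ft_force: [0.2, 0.2, -0.1]
opening: 51.2
```

>>> {"method": "play_rows", "body": {"rows": [{"dx":0,"dy":0,"dz":0,"spin":0},{"dx":0,"dy":0,"dz":0,"spin":0},{"dx":0,"dy":0,"dz":0,"spin":0},{"dx":0,"dy":0,"dz":0,"spin":0},{"dx":0,"dy":0,"dz":0,"spin":0},{"dx":0,"dy":0,"dz":0,"spin":0},{"dx":0,"dy":0,"dz":0,"spin":0}], "hand": -1, "grip_force": 35}}

```text
time: 15.85
eef_pos: [582.1, 175.5, 151.1]
ee_rot: [-2.341, -2.095, 0.0]
ft_force: [-1.0, -0.0, -0.8]
opening: 29.5
```

>>> {"method": "play_rows", "body": {"rows": [{"dx":0,"dy":0,"dz":2,"spin":0},{"dx":0,"dy":0,"dz":2,"spin":0},{"dx":0,"dy":0,"dz":2,"spin":0},{"dx":0,"dy":0,"dz":2,"spin":0},{"dx":0,"dy":0,"dz":2,"spin":0},{"dx":0,"dy":0,"dz":1,"spin":0},{"dx":0,"dy":0,"dz":0,"spin":0},{"dx":0,"dy":0,"dz":0,"spin":0}]}}

```text
time: 16.65
eef_pos: [582.1, 175.6, 140.5]
ee_rot: [-2.341, -2.095, -0.0]
ft_force: [-2.7, 0.8, 6.3]
opening: 29.6
```

>>> {"method": "play_rows", "body": {"rows": [{"dx":0,"dy":0,"dz":1,"spin":0},{"dx":0,"dy":0,"dz":1,"spin":0},{"dx":0,"dy":0,"dz":0.5,"spin":0},{"dx":0,"dy":0,"dz":0,"spin":0},{"dx":0,"dy":0,"dz":0,"spin":0}]}}

```text
time: 17.15
eef_pos: [582.3, 175.4, 139.9]
ee_rot: [2.34, 2.095, 0.002]
ft_force: [-10.9, -3.0, 23.7]
opening: 29.5
```

Stiff stop at about 27 N with the plate near 12 mm down. I'll hold, easing the side load halfway.

>>> {"method": "play_rows", "body": {"rows": [{"dx":0,"dy":0,"dz":0,"spin":0},{"dx":0,"dy":0,"dz":0,"spin":0},{"dx":0,"dy":0,"dz":0,"spin":0},{"dx":0,"dy":0,"dz":0,"spin":0},{"dx":0,"dy":0,"dz":0,"spin":0},{"dx":0,"dy":0,"dz":0,"spin":0},{"dx":0,"dy":0,"dz":0,"spin":0},{"dx":0,"dy":0,"dz":0,"spin":0},{"dx":0,"dy":0,"dz":0,"spin":0},{"dx":0,"dy":0,"dz":0,"spin":0},{"dx":0,"dy":0,"dz":0,"spin":0},{"dx":0,"dy":0,"dz":0,"spin":0}]}}

```text
time: 18.35
eef_pos: [582.3, 175.4, 140.0]
ee_rot: [2.34, 2.095, 0.002]
ft_force: [-10.8, -2.9, 23.5]
opening: 29.9
```

>>> {"method": "play_rows", "body": {"rows": [{"dx":0,"dy":-0.5,"dz":0,"spin":0},{"dx":0,"dy":-0.5,"dz":0,"spin":0},{"dx":0,"dy":0,"dz":0.3,"spin":0},{"dx":0,"dy":0,"dz":0,"spin":0}]}}

```text
time: 18.75
eef_pos: [581.9, 175.5, 139.8]
ee_rot: [2.339, 2.094, 0.004]
ft_force: [-6.0, -3.6, 22.2]
opening: 29.5
```

```bash
python3 - <<'E'
from rig import *
from h import *
s=get_state(); f=grab_frame("wrist"); print(s["eef_pos"].round(1),s["ft_force"].round(2),s["torque"].round(3),s["time"])
for nm,z in (('rest',93),('home',81)):
    P=np.array([proj(f,(582+38*np.cos(t),175.3+38*np.sin(t),z))[0] for t in np.linspace(0,6.28,90)]);print(nm,P.min(0).round(1),P.max(0).round(1))
for nm,z,r in (('foot',99,30),('rimin',100,41),('rimout',100,47)):
    P=np.array([proj(f,(582+r*np.cos(t),175.3+r*np.sin(t),z))[0] for t in np.linspace(0,6.28,90)]);print(nm,P.min(0).round(1),P.max(0).round(1))
cv2.imwrite('pics/w6.png',cv2.resize(f["frame"][120:280,175:375],(800,640)[:2],interpolation=cv2.INTER_CUBIC)[:600])
E
```

```text
[581.9 175.5 139.8] [-6.   -3.65 22.21] [-0.391  1.268  0.07 ] 18.75
rest [208.2 172.8] [340.7 298.7]
home [211.8 169.8] [337.2 289.5]
foot [220.6 189.3] [328.4 291.3]
rimin [200.5 169.1] [348.4 309.1]
rimout [189.8 157.6] [359.1 318.1]
```

View pics/w6.png

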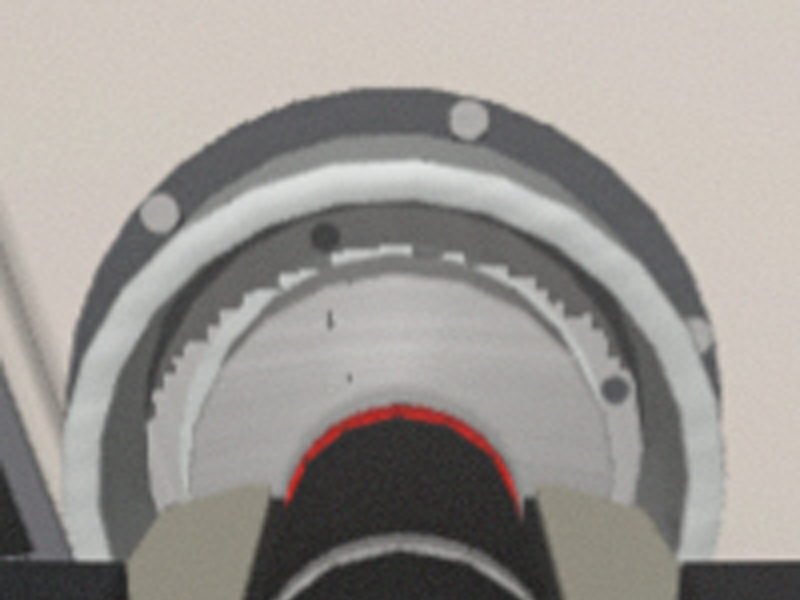

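The plate edge spans u 212.5–334, against 211.8–337 predicted for fully home (208–341 at rest). The gaps to the wall are even and the foot is centred. I'll ease more of the side load and hold on.

>>> {"method": "play_rows", "body": {"rows": [{"dx":0,"dy":-0.6,"dz":0.2,"spin":0},{"dx":0,"dy":-0.4,"dz":0.2,"spin":0},{"dx":0,"dy":0,"dz":0,"spin":0},{"dx":0,"dy":0,"dz":0,"spin":0},{"dx":0,"dy":0,"dz":0,"spin":0},{"dx":0,"dy":0,"dz":0,"spin":0},{"dx":0,"dy":0,"dz":0,"spin":0},{"dx":0,"dy":0,"dz":0,"spin":0},{"dx":0,"dy":0,"dz":0,"spin":0}]}}

```text
time: 19.7
eef_pos: [581.6, 175.5, 139.8]
ee_rot: [2.339, 2.093, 0.006]
ft_force: [-0.7, -3.6, 22.2]
opening: 29.5
```

>>> {"method": "play_rows", "body": {"rows": [{"dx":0,"dy":0,"dz":0,"spin":0},{"dx":0,"dy":0,"dz":0,"spin":0},{"dx":0,"dy":0,"dz":0,"spin":0},{"dx":0,"dy":0,"dz":0,"spin":0},{"dx":0,"dy":0,"dz":0,"spin":0},{"dx":0,"dy":0,"dz":0,"spin":0},{"dx":0,"dy":0,"dz":0,"spin":0},{"dx":0,"dy":0,"dz":0,"spin":0},{"dx":0,"dy":0,"dz":0,"spin":0},{"dx":0,"dy":0,"dz":0,"spin":0},{"dx":0,"dy":0,"dz":0,"spin":0},{"dx":0,"dy":0,"dz":0,"spin":0}]}}

```text
time: 20.9
eef_pos: [581.6, 175.5, 139.8]
ee_rot: [2.339, 2.093, 0.006]
ft_force: [-2.0, -4.3, 22.2]
opening: 29.6
```

Held for over 3 s at about 26 N on the plate, with little side load at the end. Now I'll lift off and return.

>>> {"method": "play_rows", "body": {"rows": [{"dx":0,"dy":0,"dz":-2,"spin":0},{"dx":0,"dy":0,"dz":-3,"spin":0},{"dx":0,"dy":0,"dz":-4,"spin":0},{"dx":0,"dy":0,"dz":-4,"spin":0},{"dx":0,"dy":0,"dz":-6,"spin":0},{"dx":0,"dy":0,"dz":-12,"spin":0},{"dx":0,"dy":0,"dz":-20,"spin":0},{"dx":0,"dy":0,"dz":-20,"spin":0},{"dx":0,"dy":0,"dz":-14,"spin":0},{"dx":-10,"dy":1,"dz":-6,"spin":0},{"dx":-20,"dy":3,"dz":0,"spin":0},{"dx":-30,"dy":4,"dz":0,"spin":0}]}}

```text
time: 22.1
eef_pos: [581.1, 114.7, 227.4]
ee_rot: [-2.339, -2.097, 0.001]
ft_force: [0.8, -0.0, -3.4]
opening: 29.5
```

>>> {"method": "play_rows", "body": {"rows": [{"dx":-40,"dy":5,"dz":0,"spin":0},{"dx":-40,"dy":5,"dz":0,"spin":0},{"dx":-40,"dy":5,"dz":0,"spin":0},{"dx":-40,"dy":5,"dz":0,"spin":0},{"dx":-40,"dy":5,"dz":0,"spin":0},{"dx":-40,"dy":5,"dz":0,"spin":0},{"dx":-40,"dy":5,"dz":0,"spin":0},{"dx":-30,"dy":4,"dz":0,"spin":0},{"dx":-20,"dy":2,"dz":0,"spin":0},{"dx":-7.6,"dy":1,"dz":0,"spin":0},{"dx":0,"dy":0,"dz":0,"spin":0},{"dx":0,"dy":0,"dz":0,"spin":0}]}}

```text
time: 23.3
eef_pos: [585.8, -224.5, 227.7]
ee_rot: [-2.34, -2.095, 0.0]
ft_force: [0.1, -0.1, -4.8]
opening: 29.7
```

>>> {"method": "play_rows", "body": {"rows": [{"dx":-0.5,"dy":1.9,"dz":10,"spin":0},{"dx":0,"dy":0,"dz":25,"spin":0},{"dx":0,"dy":0,"dz":25,"spin":0},{"dx":0,"dy":0,"dz":25,"spin":0},{"dx":0,"dy":0,"dz":15,"spin":0},{"dx":0,"dy":0,"dz":6,"spin":0},{"dx":0,"dy":0,"dz":2,"spin":0},{"dx":0,"dy":0,"dz":0,"spin":0},{"dx":0,"dy":0,"dz":0,"spin":0}]}}

```text
time: 24.2
eef_pos: [588.3, -225.8, 121.2]
ee_rot: [2.339, 2.095, 0.001]
ft_force: [0.3, 0.3, -4.3]
opening: 29.3
```

>>> {"method": "play_rows", "body": {"rows": [{"dx":0,"dy":0,"dz":1,"spin":0},{"dx":0,"dy":0,"dz":1,"spin":0},{"dx":0,"dy":0,"dz":0,"spin":0},{"dx":0,"dy":0,"dz":0,"spin":0}]}}

```text
time: 24.6
eef_pos: [587.8, -225.7, 118.0]
ee_rot: [2.341, 2.095, 0.0]
ft_force: [-0.4, 0.6, -4.2]
opening: 29.8
```

>>> {"method": "play_rows", "body": {"rows": [{"dx":0,"dy":0,"dz":1,"spin":0},{"dx":0,"dy":0,"dz":1,"spin":0},{"dx":0,"dy":0,"dz":0,"spin":0},{"dx":0,"dy":0,"dz":0,"spin":0}], "grip_force": 6}}

```text
time: 25.0
eef_pos: [587.8, -225.7, 115.9]
ee_rot: [-2.341, -2.095, 0.0]
ft_force: [-0.3, 0.0, -4.3]
opening: 30.2
```

>>> {"method": "play_rows", "body": {"rows": [{"dx":0,"dy":0,"dz":1,"spin":0},{"dx":0,"dy":0,"dz":0,"spin":0},{"dx":0,"dy":0,"dz":0,"spin":0}]}}

```text
time: 25.3
eef_pos: [587.9, -225.8, 115.0]
ee_rot: [2.341, 2.095, 0.0]
ft_force: [0.2, -0.7, -2.7]
opening: 29.8
```

Contact at z≈115, as predicted. Now I'll swing the tamper down along the 25° arc about its uphill edge with a light grip.

>>> {"method": "play_rows", "body": {"rows": [{"dx":0,"dy":0,"dz":0.7,"spin":0},{"dx":2.5,"dy":0,"dz":1.4,"spin":0},{"dx":2.4,"dy":0,"dz":1.4,"spin":0},{"dx":2.4,"dy":0,"dz":1.6,"spin":0},{"dx":2.3,"dy":0,"dz":1.7,"spin":0},{"dx":2.2,"dy":0,"dz":1.8,"spin":0},{"dx":2.2,"dy":0,"dz":1.8,"spin":0},{"dx":0,"dy":0,"dz":0,"spin":0},{"dx":0,"dy":0,"dz":0,"spin":0}], "grip_force": 5}}

```text
time: 26.2
eef_pos: [589.3, -211.6, 104.3]
ee_rot: [-2.34, -2.095, -0.0]
ft_force: [0.6, 2.6, -2.5]
opening: 30.0
```

>>> {"method": "play_rows", "body": {"rows": [{"dx":2,"dy":0,"dz":2,"spin":0},{"dx":2,"dy":0,"dz":2.1,"spin":0},{"dx":1.9,"dy":0,"dz":2.1,"spin":0},{"dx":1.8,"dy":0,"dz":2.2,"spin":0},{"dx":0,"dy":0,"dz":0,"spin":0},{"dx":0,"dy":0,"dz":0,"spin":0},{"dx":0,"dy":0,"dz":0,"spin":0}]}}

```text
time: 26.9
eef_pos: [590.7, -204.1, 96.6]
ee_rot: [2.34, 2.095, 0.001]
ft_force: [4.3, 2.2, 4.3]
opening: 29.7
```

```bash
python3 - <<'E'
from rig import *
from h import *
s=get_state(); f=grab_frame("wrist"); print(s["eef_pos"].round(1),s["ft_force"].round(2),s["torque"].round(3),s["time"])
a=np.array([.046,.42,.906]);b=np.array([588,-225,45]);x=np.array([.11,.994,0]);y=np.cross(a,x);y/=np.linalg.norm(y);e=np.cross(y,a)
for h,r in ((18,30),(0,37)):
    P=np.array([proj(f,b+h*a+r*(np.cos(t)*e+np.sin(t)*y))[0] for t in np.linspace(0,6.28,60)]);print(h,P.min(0).round(),P.max(0).round())
g=f["frame"].mean(2); print([(v,int(g[v,270:284].mean())) for v in range(170,260,3)])
cv2.imwrite('pics/w7.png',f["frame"][120:400,100:460])
E
```

```text
[ 590.7 -204.1   96.6] [4.27 2.24 4.35] [ 0.346 -0.767 -0.028] 26.9
18 [219. 215.] [328. 324.]
0 [212. 209.] [335. 333.]
[(170, 182), (173, 162), (176, 135), (179, 135), (182, 136), (185, 133), (188, 145), (191, 145), (194, 145), (197, 145), (200, 145), (203, 145), (206, 95), (209, 63), (212, 66), (215, 50), (218, 149), (221, 179), (224, 179), (227, 153), (230, 45), (233, 48), (236, 49), (239, 48), (242, 53), (245, 57), (248, 58), (251, 58), (254, 60), (257, 60)]
```

The foot's far edge is at v≈217, against 215 predicted for the seated tamper. I'll release.

>>> {"method": "play_rows", "body": {"rows": [{"dx":0,"dy":0,"dz":0,"spin":0},{"dx":0,"dy":0,"dz":0,"spin":0},{"dx":0,"dy":0,"dz":0,"spin":0},{"dx":0,"dy":0,"dz":0,"spin":0},{"dx":0,"dy":0,"dz":0,"spin":0},{"dx":0,"dy":0,"dz":0,"spin":0},{"dx":0,"dy":0,"dz":0,"spin":0},{"dx":0,"dy":0,"dz":0,"spin":0},{"dx":0,"dy":0,"dz":0,"spin":0},{"dx":0,"dy":0,"dz":0,"spin":0}], "hand": 1}}

```text
time: 27.95
eef_pos: [590.2, -204.1, 96.2]
ee_rot: [2.341, 2.095, -0.0]
ft_force: [-0.1, 0.2, 0.3]
opening: 93.3
```

>>> {"method": "play_rows", "body": {"rows": [{"dx":0,"dy":0,"dz":-10,"spin":0},{"dx":0,"dy":0,"dz":-20,"spin":0},{"dx":0,"dy":0,"dz":-25,"spin":0},{"dx":0,"dy":0,"dz":-25,"spin":0},{"dx":0,"dy":0,"dz":-25,"spin":0},{"dx":0,"dy":0,"dz":-25,"spin":0},{"dx":0,"dy":0,"dz":-11,"spin":0},{"dx":4,"dy":0,"dz":0,"spin":0},{"dx":0,"dy":0,"dz":0,"spin":0},{"dx":0,"dy":0,"dz":0,"spin":0}]}}

```text
time: 28.95
eef_pos: [590.4, -199.9, 235.6]
ee_rot: [-2.339, -2.095, 0.001]
ft_force: [-0.4, -0.1, -0.1]
opening: 92.7
```

```bash
python3 - <<'E'
from rig import *
from h import *
import pickle
s0,f0=pickle.load(open('w1.pkl','rb'))
s=get_state(); f=grab_frame("wrist"); S=grab_frame("scene"); d=pickle.load(open('f0.pkl','rb'))
print(s["eef_pos"].round(1),s["ft_force"].round(2),s["opening"],s["time"])
def handle(f):
    g=f["frame"][165:232,236:318].max(2); print('dark rows/cols', np.argwhere(g<75).mean(0))
c=lambda i:cv2.resize(i[120:270,180:380],(400,300),interpolation=cv2.INTER_CUBIC)
r=lambda i:cv2.resize(i[225:315,165:285],(400,300),interpolation=cv2.INTER_CUBIC)
cv2.imwrite('pics/end.png',np.vstack([np.hstack([c(f0["frame"]),c(f["frame"])]),np.hstack([r(d["scene"]["frame"]),r(S["frame"])])]))
E
```

```text
[ 590.4 -199.9  235.6] [-0.45 -0.13 -0.07] 92.69774981850411 28.95
```

View pics/end.png

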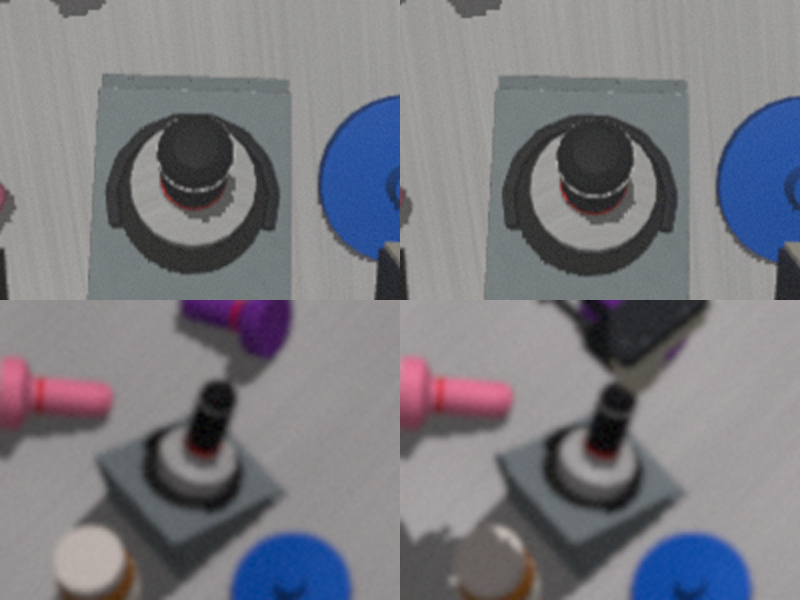

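Side by side, the tamper sits on the pad inside the lip almost exactly as at the start, about 2 mm further uphill with the same lean. The jar and cap haven't moved, so I'm handing in.

```bash
python3 -c "
from rig import *
print(sign_off())"
```

```text
the job is handed in; nothing more can be done
None
```

I took the empty-cell reading, put the tamper back on its stand and handed the job in at about 29 s; the hand-in gave no verdict.

**First press:** this one was poor. The tamper still leaned about 9° in the grip and its foot caught off-centre in the cell. The force reached 37 N with side loads. I lifted off, stood the tamper upright on the plate, gripped it again and pressed squarely.

**Second press:** I held about 26 N for over 3 s. Early on there was about 11 N of side force, which I eased off to about 2 N. The wrist picture matched the plate being fully home, with even gaps and the foot centred.

**Last checks:**
- **Tamper:** it sits flat on the pad inside the lip, about 2 mm uphill of where it started and with the same lean. The gripper is open and clear, with no force on it.
- **Bystanders:** the jar and the cap look unmoved. I did not compare the dish, scoop, brush, sanitizer and can again; the arm only passed high above the bench.
- **Not measured:** I inferred the plate's return from lifting the tamper clear, not from a picture. I judged how level it was pressed by eye from the wrist picture.
- **Disagreement:** one image fit put the grip 67 mm above the sole. Where the tamper touched the plate showed it was really about 58–60 mm; I had misjudged the height of the handle's white ring.

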